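Gauge the ride gap of a rod lathe's roller saddle

ROBOT

A 6-joint arm with a two-finger parallel gripper is mounted at the origin on the work surface. World frame = base frame: x ahead of the robot, y to its left, z up, the work surface at z = 0. Lengths are in m, angles in degrees, forces in N, time in s.
With the tool pointing down it reaches from about 0.325 to 0.775 m from the base axis. Payload 5.5 kg.
Tool frame: the origin (TCP) lies at the centre of the arm's flange, where the gripper is bolted on; the fingertips stand 182 mm ahead of it and the grasp point (between the pads) lies 163 mm ahead of it; z points along the fingers, y is the direction in which the jaws open and shut (so a half turn about z gives the same grasp; the last joint's range is limited). The gripper opens to 88 mm and grips with 3 to 60 N. Pads are 20 mm wide; open, the fingers measure 115 mm over their backs; the gripper's body (75 mm by 178 mm) begins 61 mm behind the grasp point.
Start: joints at [-80.483, 5.22, 70.514, -0, 104.267, -3.249], TCP at [0.133, -0.585, 0.405] pointing down, gripper open.
Joint ranges: [-164.24, 164.24], [-49.07, 125.15], [9.68, 141.18], [-86.29, 266.29], [3.28, 154.24], [-151.56, 151.56]. Speed limits (degrees/s): [147.25, 147.25, 172.46, 180, 180, 180].

INTERFACE

Orientations are given as [roll, pitch, yaw] about the fixed x, y, z axes, in that order (R = Rz(yaw) Ry(pitch) Rx(roll)).
In Python, from station import r gives the robot as it stands. The module is installed in compiled form; this text tells all that it offers. Calls block until the motion is done:
- r.reach(position, orientation): joint-space move of the TCP to a pose.
- r.servo_line(position, rotation=None, speed=0.15): straight line of the TCP; rotation=None keeps the orientation; speed is the mean speed in m/s.
- r.move_joints(angles): joint-space move.
- r.let_go() and r.grab(squeeze=None): open the fingers fully, or close them until they stop; squeeze is the grip in N (None keeps the last).
- r.wait(seconds).
- r.inverse_kinematics(position, orientation): joint angles nearest the present ones, or None.
- r.sense(): the state.
- r.snapshot(name): name is "side" or "top" or "wrist"; returns a dict with "frame" (384x512x3 uint8, red, green, blue), "fx", "fy", "cx", "cy" (pixels), "dist_coeffs" ([k1, k2, p1, p2, k3] as OpenCV has them; the pictures are not rectified), "R" (3x3) and "t" (3): a world point X has camera coordinates R X + t. Camera axes: x right, y down, z forward; pixel columns grow to the right and rows downward; lengths in m; the calibration is good to about 2 mm. A picture is of the moment at which its call begins. There is no depth.
A pose or a line that the arm cannot do raises r.IKError and nothing moves.
- r.hand_in(): hands the job in, once; it reports no verdict.
The state is a dict: "clock": time; "joints": joint angles; "joint_vel": joint speeds; "joint_torque": joint torques, N m; "tcp_pos": TCP position; "orientation": TCP orientation; "contact_force": force on the tool from outside, world axes, zero at the start; "torque": the same for the moment, N m; "opening": finger opening in m.
Only numpy, scipy, OpenCV 4.12 (cv2) and the standard library are available. Lean on these libraries where they do the work, as an engineer would, in place of code of your own. Each camera call takes 0.05 s, during which the arm holds its last target. There are 200 camera calls.

TASK

Draw the locking pin straight up out of the rod lathe's roller saddle and park it upright in the open notch in the saddle's side ear, hanging by its collar, and let go of it. Then take the tapered feeler gauge by its handle, lay it flat on the front way of the bed and slide it point first along the way, under the edge of the saddle where the pin stood, until it drags snugly between saddle and way, without jacking the saddle up. Finish while still holding the gauge at that depth, hand closed on its handle, ready for the keeper screw to be nipped up; leave the screwdriver, the brush and the thread spools where they are.

Things in the scene. Friction and masses are not known exactly. Their poses are not given: they have to be found in the camera images.
- bed: Rod-lathe bed, fixed: aluminium, 140 mm wide (x, away from the robot), 860 long (y), 45 high; origin: middle of its underside, on the bench. Two flat ways with tops at 45 mm: front way x -70 to -30 with 12 mm index bores every 120 mm, rear way x +30 to +70; channel floor between at 28 mm. Headstock (205 mm high) at the -y end up to y -210; low V rest at y +385.
- saddle: Roller saddle over the bed: steel plate 150 (x) x 120 (y) x 10 mm, rollers on it up to 62 mm above the underside (x -25 to 65, y -43 to 13). Origin: middle of the plate's underside, over the bed's origin, axes as the bed's. The gap to the ways is 4 to 5.5 mm, never known beforehand. It yields only upwards: a sprung keeper holds it down with 2.4 N plus 6 N per mm of lift.
- mouth (a point): Middle of the stretch of the saddle's +y edge that overhangs the front way, on the plate's underside (saddle x -50, y +60 mm). The gauge goes in here, travelling along the bed's -y. Axes as the saddle's.
- pin: Steel locking pin, 0.1 kg, upright through the saddle (x -50, y +46 mm) into a bore of the front way, where it bars the gap; loose in its 12 mm bores. Origin: centre of the underside of its collar, which rests on the saddle's top. Collar 28 mm diameter, 4 thick; knurled knob 22 mm diameter from 4 to 33 mm above the origin; shank 10 mm diameter, 31 long, below. z up.
- notch (a point): Where the parked pin's axis belongs, on the top surface of a flat ear (level with the saddle's top, 10 mm thick) on the saddle's -x side: a U slot 16 mm wide, open towards -x, above and below. Saddle x -92, y -30 mm; blind end at x -86, mouth at x -108; prongs beside it 20 mm wide. Axes as the saddle's. A pin lowered here hangs by its collar.
- gauge: Tapered feeler gauge, 0.11 kg, loose on the bench before the bed. Black handle 80 (x) x 20 (y) x 22 mm high; origin under the handle's middle, z up. Steel blade, 22 mm wide, from x +40 to its point at x +115; underside flat and flush with the handle's, top tapering from 9 mm thick at the handle to 1.5 mm at the point (1 in 10).
- screwdriver: Bystander: screwdriver, 170 mm, lying before the bed. Origin under its middle.
- brush: Bystander: brush, 160 mm, lying before the bed. Origin under its middle.
- spool_dark: Bystander: dark thread spool, 30 mm diameter, 44 mm high, standing in the bed's channel on the +y side of the saddle. Origin under its middle.
- spool_pale: Bystander: pale thread spool, same size, in the bed's channel on the -y side of the saddle. Origin under its middle.
Things that resemble listed ones, but are neither listed nor needed, are in the scene too. Several things look just like the gauge: the one meant starts nearest to the robot's base.

How it is judged:
By the outcome, as a careful person would: the job done as asked, in the order asked, and still so for the second after the job is handed in, while the arm keeps its last pose, push and grip.
It also fails if it takes over 64 s, if anything falls off the work surface, if the arm or the gripper's body presses on something with over 40 N, if the wrist force passes 120 N, or if a joint passes its speed limit or range.

## Working session

There is one attempt and no reset: what is moved stays moved. The work goes in short steps, each a Python script; the robot and the scene stay as the last script left them, time stands still between calls to the robot, and variables do not carry over. Pictures are saved under pics/ and viewed, about 8 in all and at most 12, crops included, and the job is handed in when it is done.

```bash
mkdir -p pics; python3 - <<'E'
from station import r
import cv2,pickle
for n in("side","top"):
    s=r.snapshot(n);pickle.dump(s,open(n+".pkl","wb"));cv2.imwrite(f"pics/{n}0.png",cv2.resize(s["frame"][:,:,::-1],(800,600),interpolation=cv2.INTER_CUBIC))
    print(n,s["fx"],s["dist_coeffs"],(-s["R"].T@s["t"]),s["R"].round(3).tolist())
print(r.sense())
E
```

```text
side 382.44698867040324 [-0.01111531  0.          0.          0.          0.        ] [0.27308951 0.78755706 0.83611367] [[-0.949, -0.315, -0.021], [-0.189, 0.619, -0.763], [0.253, -0.72, -0.646]]
top 458.6772752285636 [0.05154252 0.         0.         0.         0.        ] [ 0.24153782 -0.04477631  1.65639461] [[-0.019, -1.0, 0.002], [-0.981, 0.018, -0.195], [0.195, -0.006, -0.981]]
{'clock': 0.1, 'joints': array([-8.04869814e+01,  5.25924075e+00,  7.05758634e+01,  5.44578585e-04,
        1.04264770e+02, -3.24956385e+00]), 'joint_vel': array([-0.01687831,  0.0078837 , -0.19736699, -0.01223981, -0.08158179,
       -0.0145697 ]), 'joint_torque': array([ 2.91742770e-03, -4.47859132e+01, -4.07567632e+01,  7.01311044e-02,
        2.84523651e-02, -1.09000559e-04]), 'tcp_pos': array([ 0.13254715, -0.58523525,  0.40360629]), 'orientation': array([-1.79900316e+02, -6.18855138e-03,  1.27627108e+01]), 'contact_force': array([-0.13241368, -1.01908416, -0.39437682]), 'torque': array([0.00754835, 0.02193306, 0.02249163]), 'opening': 0.08767862576072831}
```

View pics/top0.png

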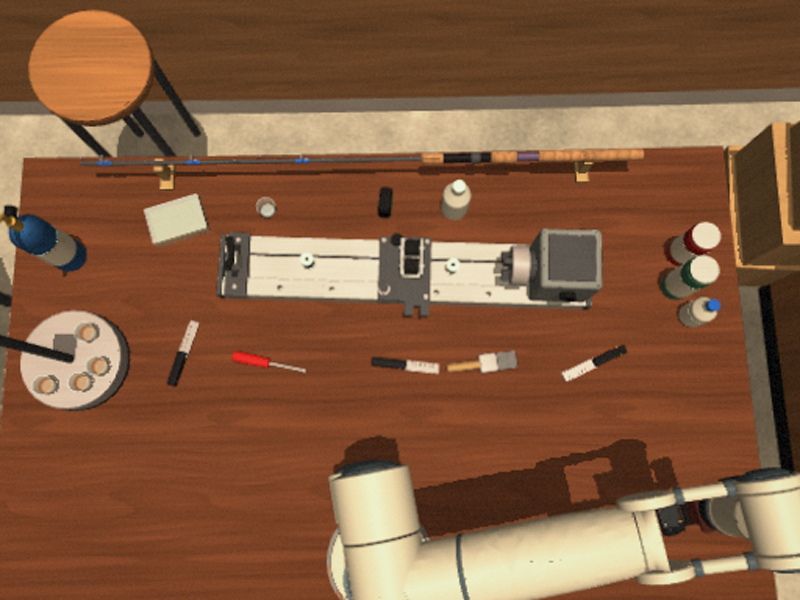

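View pics/side0.png

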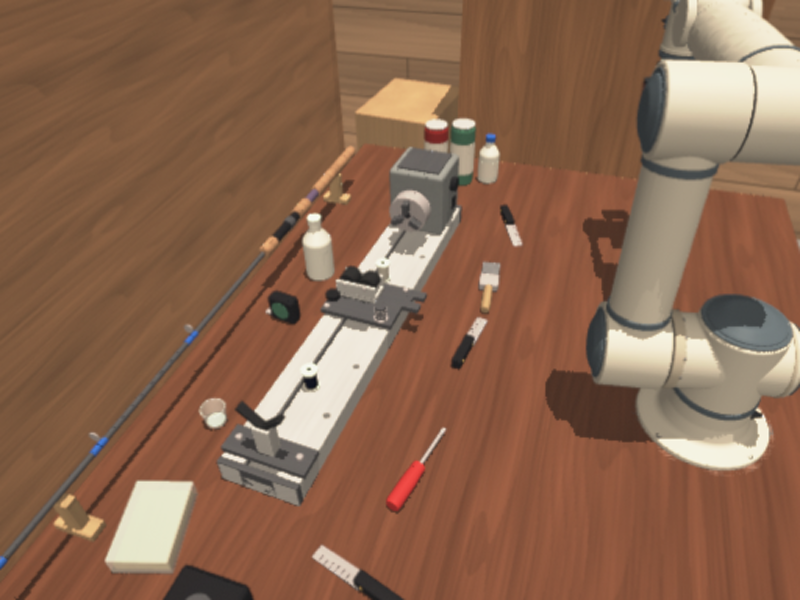

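```bash
cat > h.py <<'E'
import numpy as np,cv2,pickle
from station import r
def ray(s,px):
    K=np.array([[s["fx"],0,s["cx"]],[0,s["fy"],s["cy"]],[0,0,1]])
    u=cv2.undistortPoints(np.array([[px]],float),K,np.array(s["dist_coeffs"]))[0,0]
    return -s["R"].T@s["t"], s["R"].T@np.array([u[0],u[1],1])
def onz(s,px,z):
    c,d=ray(s,px); return (c+d*(z-c[2])/d[2])
def save(s,name,crop=None,k=1.5625):
    f=s["frame"][:,:,::-1]
    if crop: x0,y0,x1,y1=crop; f=f[y0:y1,x0:x1]
    cv2.imwrite(f"pics/{name}.png",cv2.resize(f,None,fx=k,fy=k,interpolation=cv2.INTER_CUBIC))
E
python3 - <<'E'
from h import *
s=pickle.load(open("top.pkl","rb"));k=512/800
for n,p,z in [("pin",(384,290),.075),("gaugehandle",(389,363),.02),("gtip",(438,368),.002),("bed -x+y corner",(222,298),.045),("bed front right",(588,305),.045),("saddle L",(380,300),.06),("saddle R",(430,300),.06),("sadTL",(381,238),.06),("sadTR",(431,240),.06),("notch",(414,312),.06),("brush",(482,362),.01),("spool",(307,260),.072)]:
    print(n,onz(s,(p[0]*k,p[1]*k),z).round(3))
E
```

```text
pin [ 0.586 -0.022  0.075]
gaugehandle [ 0.427 -0.03   0.02 ]
gtip [ 0.415 -0.143  0.002]
bed -x+y corner [0.581 0.349 0.045]
bed front right [ 0.549 -0.487  0.045]
saddle L [ 0.566 -0.012  0.06 ]
saddle R [ 0.564 -0.126  0.06 ]
sadTL [ 0.713 -0.016  0.06 ]
sadTR [ 0.706 -0.132  0.06 ]
notch [ 0.537 -0.089  0.06 ]
brush [ 0.427 -0.244  0.01 ]
spool [0.66  0.153 0.072]
```

```bash
python3 - <<'E'
from h import *
for y in(-92,88): print(y,r.inverse_kinematics([.575,-.05,.42],[180,0,y]),r.inverse_kinematics([.54,-.09,.25],[180,0,y]),r.inverse_kinematics([.42,-.03,.185],[180,0,y]))
r.reach([.56,-.05,.42],[180,0,88])
s=r.snapshot("wrist");pickle.dump(s,open("w1.pkl","wb"));save(s,"w1");print(-s["R"].T@s["t"],s["R"].round(2).tolist(),r.sense()["clock"],r.sense()["contact_force"])
E
```

```text
-92 None None None
88 [ -8.34688361   1.8875661   72.4225278    0.         105.6899061
  -6.34688361] [-13.02304174  -1.41607805  93.00429591   0.          88.41178213
 -11.02304174] [ -8.71710164 -19.65611997 115.7607647    0.          83.89535527
  -6.71710164]
[0.56125386 0.02238899 0.40135754] [[1.0, -0.04, -0.0], [-0.03, -0.96, 0.27], [-0.01, -0.27, -0.96]] 2.5833 [-0.75886293  0.36353162 -0.5103679 ]
```

View pics/w1.png

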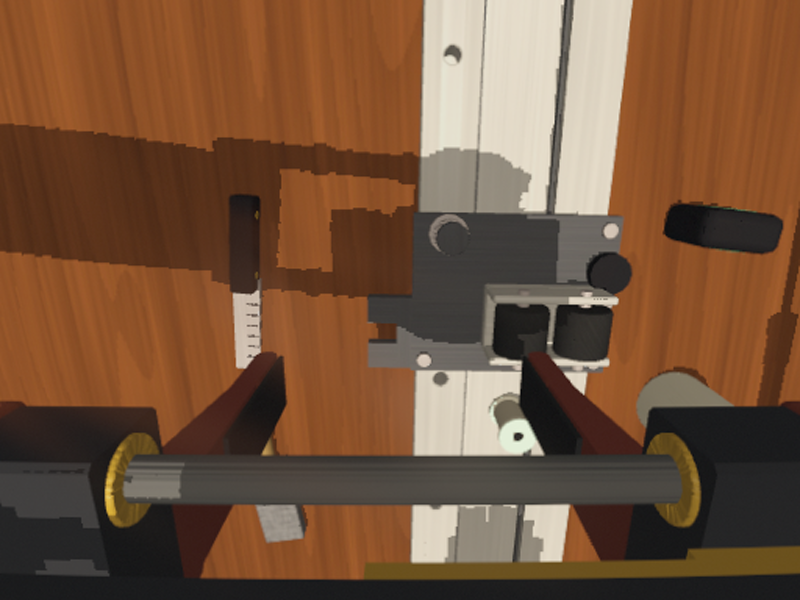

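```bash
python3 - <<'E'
from h import *
s=pickle.load(open("w1.pkl","rb"));k=1/1.5625
for n,p,z in [("knobtop",(453,238),.093),("collar",(447,234),.062),("S +y left",(414,213),.06),("S+y right",(621,216),.06),("S -y left",(398,368),.06),("prong1 tip +y corner",(369,296),.06),("prong1 -y corner",(369,322),.06),("prong2 +y corner",(369,342),.06),("prong2 -y corner",(369,366),.06),("slot end up",(397,322),.06),("slot end down",(397,340),.06),
 ("h1",(231,196),.022),("h2",(259,196),.022),("h3",(231,292),.022),("h4",(258,293),.022),("t1",(236,366),.0015),("t2",(261,366),.0015),("bed left top",(424,0),.045),("bed left",(421,200),.045),("bed left low",(413,500),.045),("bore",(453,54),.045),("bore2",(440,379),.045)]:
    print(n,onz(s,(p[0]*k,p[1]*k),z).round(4)[:2])
# masked: handle
E
```

```text
knobtop [ 0.5928 -0.0181]
collar [ 0.5917 -0.0191]
S +y left [ 0.5686 -0.0036]
S+y right [ 0.7168 -0.0107]
S -y left [ 0.5526 -0.1219]
prong1 tip +y corner [ 0.5332 -0.0633]
prong1 -y corner [ 0.5321 -0.0836]
prong2 +y corner [ 0.5312 -0.0996]
prong2 -y corner [ 0.5301 -0.1194]
slot end up [ 0.5533 -0.0844]
slot end down [ 0.5527 -0.0988]
h1 [0.4259 0.0121]
h2 [0.4481 0.0112]
h3 [ 0.4157 -0.0653]
h4 [ 0.4382 -0.067 ]
t1 [ 0.4031 -0.1395]
t2 [ 0.4261 -0.1403]
bed left top [0.5798 0.1361]
bed left [0.5743 0.0045]
bed left low [ 0.5607 -0.2552]
bore [0.5989 0.1021]
bore2 [ 0.5862 -0.1392]
```

```bash
python3 - <<'E'
from h import *
Y=87.15;P=[.5923,-.0187];N=[.5464,-.0921]
r.reach([*P,.30],[180,0,Y]); r.servo_line([*P,.248],speed=.08)
r.grab(20); q=r.sense(); print(q["opening"],q["tcp_pos"],q["contact_force"])
r.servo_line([*P,.296],speed=.08); q=r.sense(); print(q["opening"],q["contact_force"])
r.servo_line([*N,.296],speed=.12)
s=r.snapshot("wrist");save(s,"w2");pickle.dump(s,open("w2.pkl","wb"))
s=r.snapshot("side");save(s,"s2",(190,120,310,250),4);print(r.sense()["clock"],r.sense()["tcp_pos"])
E
```

```text
0.02178799998777481 [ 0.59247964 -0.01871748  0.24806292] [ 1.66731535  0.17758132 -1.34992968]
0.021633608483977072 [-0.10797493 -0.35934457 -1.06183359]
6.7083 [ 0.54667556 -0.09156556  0.29596986]
```

View pics/w2.png

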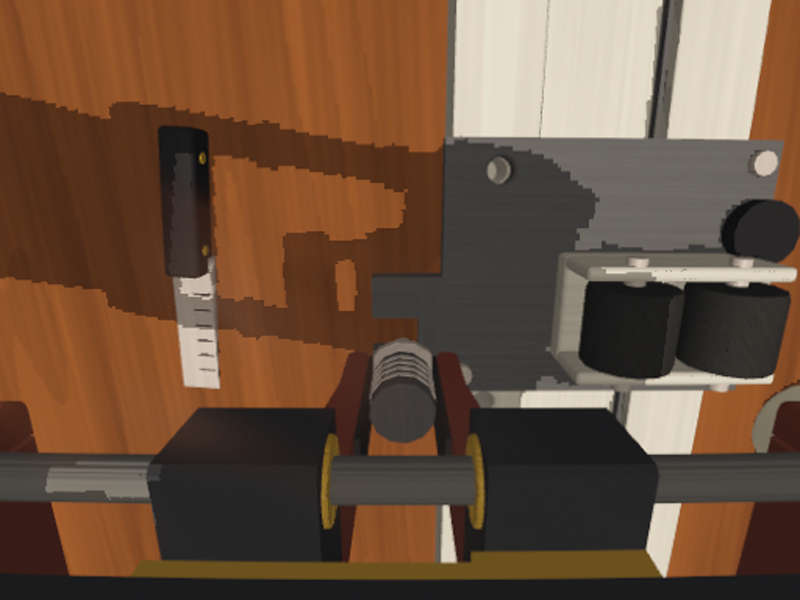

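```bash
python3 - <<'E'
from h import *
s=pickle.load(open("w2.pkl","rb"));k=1/1.5625
for n,p,z in [("hole",(499,170),.06),("S +y left",(444,140),.06),("prong1 +y",(372,274),.06),("prong1 -y",(372,318),.06),("slot end",(419,320),.06),
 ("h2",(209,131),.022),("h4",(211,270),.022),("h1",(160,128),.022),("h3",(166,274),.022),("t1",(184,388),.0015),("t2",(219,388),.0015)]:
    print(n,onz(s,(p[0]*k,p[1]*k),z).round(4)[:2])
E
```

```text
hole [ 0.5918 -0.0183]
S +y left [ 0.5678 -0.0045]
prong1 +y [ 0.5324 -0.0624]
prong1 -y [ 0.531  -0.0839]
slot end [ 0.5535 -0.0861]
h2 [0.4509 0.0088]
h4 [ 0.4408 -0.0633]
h1 [0.4257 0.0118]
h3 [ 0.4153 -0.0643]
t1 [ 0.4024 -0.1424]
t2 [ 0.4251 -0.1434]
```

```bash
python3 - <<'E'
from h import *
N=[.5462,-.0928]
r.servo_line([*N,.29],speed=.05)
for z in(.270,.258,.2487):
    r.servo_line([*N,z],speed=.06); q=r.sense(); print(z,q["contact_force"].round(2),q["opening"])
    if np.abs(q["contact_force"]).max()>6: break
s=r.snapshot("wrist");save(s,"w3",(180,150,420,300),3)
print(q["clock"],q["tcp_pos"])
E
```

```text
0.27 [ 0.03  0.58 -1.25] 0.021466451979115342
0.258 [ 0.19  1.07 -1.05] 0.021662360225343808
0.2487 [-0.21 -0.16 -1.97] 0.02182801399797029
8.125 [ 0.54610459 -0.09278356  0.24838918]
```

View pics/w3.png

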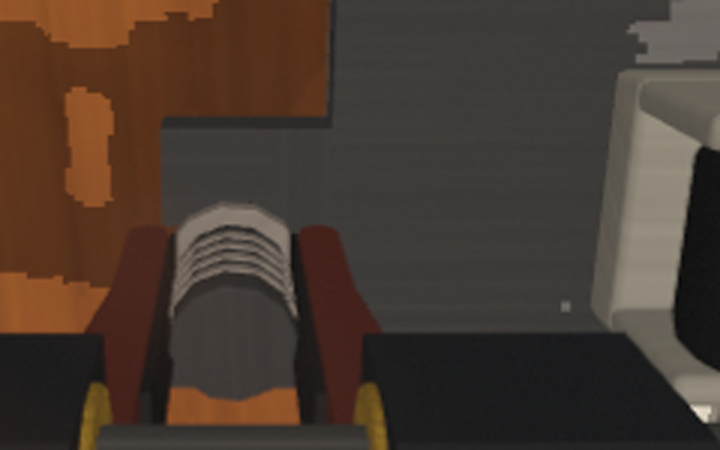

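```bash
python3 - <<'E'
from h import *
r.let_go(); r.servo_line([.5461,-.0928,.32],speed=.12)
G=[.4325,-.0272]
r.reach([*G,.30],[180,0,81.5])
s=r.snapshot("side");save(s,"s3",(190,130,330,250),4.5)
s=r.snapshot("wrist");save(s,"w4")
print(r.sense()["clock"])
E
```

```text
10.7167
```

View pics/s3.png

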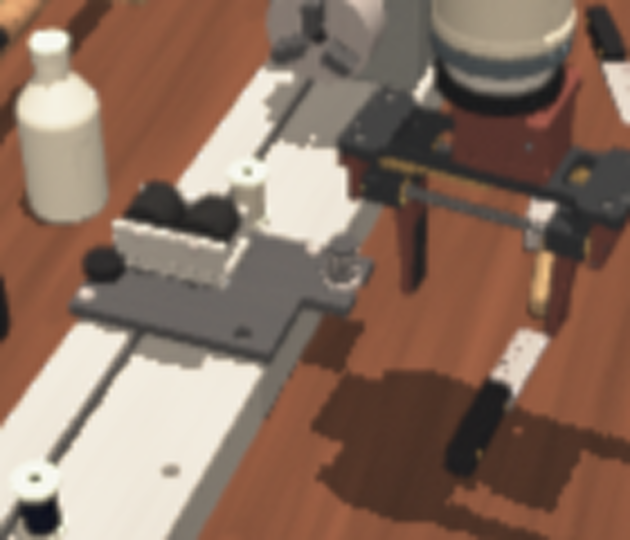

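View pics/w4.png

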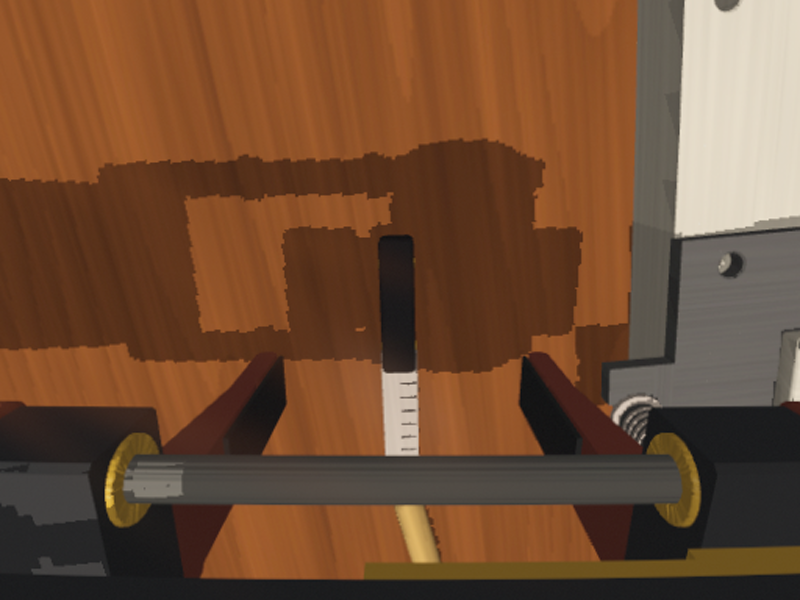

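```bash
python3 - <<'E'
from h import *
G=[.4323,-.0272];ey=np.array([.0497,.9988]);M=np.array([.593,-.0047])
r.servo_line([*G,.1852],speed=.12); r.grab(35); q=r.sense(); z0=q["tcp_pos"][2]; print(q["opening"],q["tcp_pos"],q["orientation"],q["contact_force"].round(2))
r.servo_line([*q["tcp_pos"][:2],.29],speed=.12)
T=M+.133*ey
r.reach([*T,.29],[180,0,87.15]); r.servo_line([*T,z0+.055],speed=.1)
r.wait(.3); f0=np.mean([(r.wait(.02),r.sense()["contact_force"])[1] for _ in range(15)],0); print("f0",f0.round(2))
for dz in(.049,.047,.046,.0455,.045,.0445,.044):
    r.servo_line([*T,z0+dz],speed=.02); r.wait(.1)
    f=np.mean([(r.wait(.02),r.sense()["contact_force"])[1] for _ in range(8)],0)-f0; print(dz,f.round(2),r.sense()["tcp_pos"][2]-z0)
    if f[2]>1.5: break
s=r.snapshot("wrist");save(s,"w5");pickle.dump(s,open("w5.pkl","wb"));print(r.sense()["clock"],f0,z0)
E
```

```text
0.019870463799051535 [ 0.43225784 -0.02717804  0.18515604] [-1.79985201e+02 -3.19939170e-03  8.15018179e+01] [-0.08 -0.16 -0.1 ]
f0 [ 0.02 -0.13 -1.24]
0.049 [-0.03  0.16  0.21] 0.04917148357083842
0.047 [0.03 0.06 0.15] 0.04705039727764421
0.046 [-0.05  0.19 -0.08] 0.04600149264184894
0.0455 [ 0.   -0.34  0.15] 0.04550181781932083
0.045 [-0.14 -0.19  0.51] 0.045048868307490164
0.0445 [-1.99 -0.48  5.61] 0.04502994565268048
19.1583 [ 0.02357937 -0.1282502  -1.24112679] 0.18515603914184686
```

View pics/w5.png

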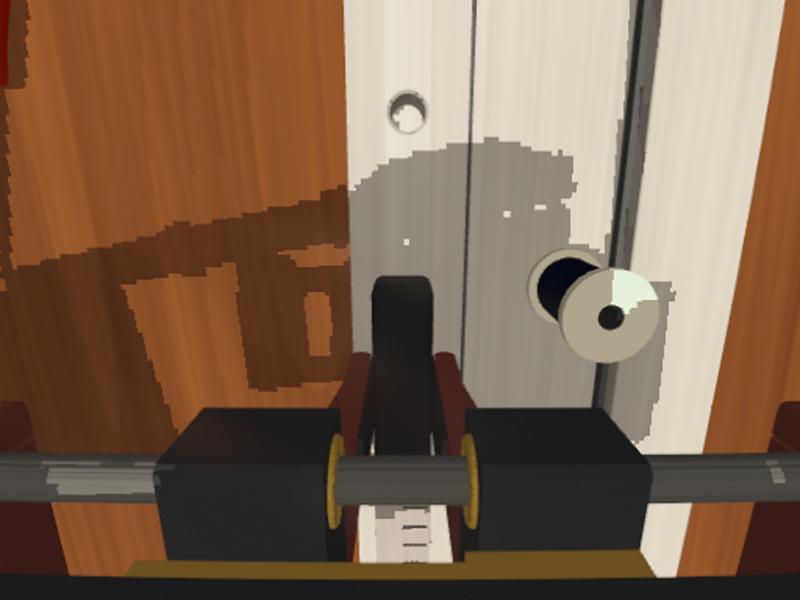

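```bash
cat > slide.py <<'E'
from h import *
ey=np.array([.0497,.9988]);M=np.array([.593,-.0047]);z=.185156+.0449
f0=np.array([0.02,-.13,-1.24])
def go(d,v=.02,n=10):   # d = insertion of the point past the mouth, m
    r.servo_line([*(M+(.115-d)*ey),z],speed=v); r.wait(.08)
    f=np.mean([(r.wait(.02),r.sense()["contact_force"])[1] for _ in range(n)],0)-f0
    return f[:2]@ey,f[2],f[0]
E
python3 - <<'E'
from slide import *
for d in [-.014,-.008,0,.008,.014,.018,.021]+list(np.arange(.0220,.0445,.0007)):
    a=go(d); print(round(d*1e3,1),np.round(a,2))
    if a[0]>(.9 if d>.02 else 4): break
    if r.sense()["clock"]>42: break
q=r.sense();print(q["clock"],q["tcp_pos"],q["opening"])
E
```

```text
-14.0 [1.37 4.21 0.9 ]
-8.0 [ 0.57  6.73 -0.71]
0.0 [ 1.91  6.54 -0.03]
8.0 [2.44 6.36 0.47]
14.0 [ 2.37  6.26 -0.04]
18.0 [ 2.58  6.69 -0.08]
21.0 [ 2.68  6.4  -0.  ]
23.9083 [0.59771748 0.08897936 0.23021894] 0.01983295181836696
```

```bash
sed -i 's/z=.185156+.0449/z=.23020/' slide.py; python3 - <<'E'
from slide import *
h=[]
for d in [.0195,.0210,.0217]+list(np.arange(.0222,.0445,.0007)):
    a=go(d); print(round(d*1e3,1),np.round(a,2))
    h.append(a[0])
    if len(h)>5 and a[0]-np.median(h[2:-1])>.6: break
    if r.sense()["clock"]>44: break
q=r.sense();print(q["clock"],q["tcp_pos"],q["opening"])
E
```

```text
19.5 [-1.95  6.13 -0.22]
21.0 [0.01 6.   0.28]
21.7 [3.13 5.36 1.14]
22.2 [3.57 6.03 0.42]
22.9 [ 3.28  6.24 -0.37]
23.6 [ 3.13  5.63 -0.41]
24.3 [ 3.33  5.78 -0.07]
25.0 [ 2.85  5.39 -0.16]
25.7 [2.97 5.47 0.01]
26.4 [3.22 5.52 0.06]
27.1 [ 2.83  5.46 -0.01]
27.8 [2.79 5.61 0.03]
28.5 [ 2.82  5.37 -0.2 ]
29.2 [2.86 5.31 0.09]
29.9 [3.08 5.11 0.1 ]
30.6 [2.97 5.32 0.21]
31.3 [2.88 4.99 0.31]
32.0 [2.87 5.12 0.06]
32.7 [2.65 4.93 0.11]
33.4 [2.5  4.91 0.19]
34.1 [2.63 4.86 0.07]
34.8 [2.78 5.16 0.31]
35.5 [2.4  5.01 0.19]
36.2 [ 2.64  4.76 -0.07]
36.9 [ 2.61  4.88 -0.23]
37.6 [2.62 4.93 0.16]
38.3 [2.62 4.98 0.31]
39.0 [3.78 4.76 0.28]
37.9083 [0.59678096 0.07126275 0.23022593] 0.019537251154684857
```

```bash
python3 - <<'E'
from slide import *
for d in(.0390,.0394,.0398):
    a=go(d,n=20); print(d,np.round(a,2))
q=r.sense();print(q["clock"],q["tcp_pos"],q["opening"])
s=r.snapshot("side");save(s,"s6",(190,130,330,250),5);s=r.snapshot("wrist");save(s,"w6")
E
```

```text
0.039 [4.21 4.69 0.32]
0.0394 [5.03 4.39 0.28]
0.0398 [5.81 4.52 0.22]
39.9083 [0.59672051 0.07057863 0.2301815 ] 0.019645104550716563
```

View pics/s6.png

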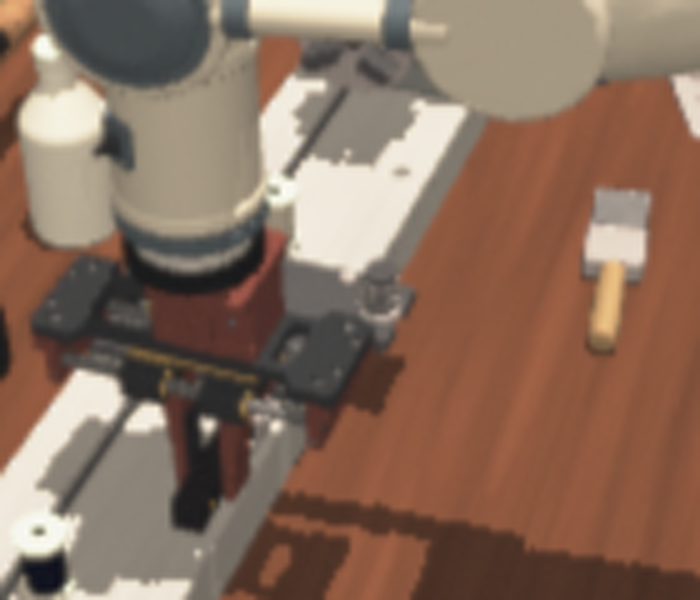

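```bash
python3 - <<'E'
from slide import *
r.wait(.3);f=np.mean([(r.wait(.02),r.sense()["contact_force"])[1] for _ in range(10)],0)-f0
q=r.sense();print(f.round(2),q["opening"],q["clock"]);r.hand_in()
E
```

```text
[0.08 5.42 4.63] 0.019812099389391283 40.475
the job is handed in; nothing more can be done
```

The pin is parked in the ear notch, and the gauge is held under the saddle edge at the depth where it began to drag. I handed the job in at about 40.5 s on the robot's clock.

- **Pin:** I drew it straight up, lowered it into the notch and let go. The side views after release, and again near the end, show it upright in the notch.
- **Gauge:** I took the gauge nearest the base by its handle, set it flat on the front way and slid it point first under the saddle's edge. The fingers were still closed on the handle at the end (opening 19.8 mm).
- **Snugness:** Sliding drag along the way was steady at about 2.6 N. It stepped up to 3.8 N at an estimated 39 mm past the saddle's edge. I went another 0.8 mm to confirm, and the drag reached 5.8 N, holding at about 5.4 N at hand-in. A depth of 39 mm means a gap of about 5.4 mm, within the stated 4 to 5.5 mm.

**Less certain points:**
- The hand presses the gauge down on the way with about 4.6 N, more than I meant. Raising the target slightly barely reduced it.
- From the taper, any lift of the saddle should be under about 0.1 mm, but I did not measure it directly. The drag climbed faster over the last 0.8 mm (about 2 N/mm) than I would expect from the keeper spring alone.

The screwdriver, brush and spools were not touched by any planned move. I did not check them in a final overall picture.

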